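# Put the washed valve insert in the storage jar and screw the lid on

### The job

Put the washed black valve insert into the open jar that is clamped to the bench, then close the jar: set the winged lid level on the neck, turn it back (anticlockwise from above) until it drops into the thread, and screw it on clockwise until it is fully home and level. Let go, and leave the other things on the bench where they are.

Things in the scene. Friction and masses are not known exactly. Their poses are not given: they have to be found in the camera images.
- jar: White square plastic jar (104 mm) in a steel clamp on a plate 150 x 130 mm, fixed to the bench: cannot slide or turn. Origin on the neck's axis at bench level, z up. Inner floor at z = 14 mm.
- jar_rim (a point): Centre of the jar's open mouth (52 mm wide), at the rim, 82 mm above the bench. The neck is 60 mm across outside, its rim bevelled, with a coarse four-start right-hand thread (69 mm across) round it, starting 7 mm below the rim. Axes as the jar's.
- thread_start (a point): Middle of one of the four thread starts, gaps 28 degrees wide where a lid pin can drop. It is at 31 degrees anticlockwise from the jar's x axis, 32 mm from the neck's axis; the others lie 90, 180 and 270 degrees on. Clockwise of each gap come a level-topped ridge of 56 degrees and a 6-degree stop rib 3 mm higher.
- lid_mid (a point): Grey screw lid, 76 mm across, 50 mm tall over all, about 70 g, right way up on the bench. Point on its axis, half-way up (25 mm above its underside). z is its axis, x runs along its wing grip. Height of this point above the bench: 103 mm with pins on the stop ribs, 100 mm with pins on the ridges, 92 mm dropped into the thread starts, 87 mm fully home on the rim.
- lid_grip (a point): Top centre of the lid's wing grip, a bar 56 mm long (along the lid's x), 14 mm thick, 26 mm tall, standing across the lid's flat top. Gripped loosely (fingers a few mm wider than the bar) it still turns the lid, which then finds its own height.
- lid_pin (a point): One of four pins, 4 mm thick, inside the skirt at its lower edge, pointing inwards along the lid's +x (this one), +y, -x, -y. A pin on a ridge meets the stop rib if turned clockwise; turned anticlockwise, up to about 70 degrees, it drops 8 mm into a gap. From there 55 to 75 degrees clockwise draws the lid down 5 mm, to a stop.
- valve_mid (a point): Black plastic exhalation-valve insert, a round spool standing upright on its wide foot: 52 mm tall, foot 34 mm across, stem 22 mm, round head 28 mm across over its top 25 mm (the place to grip), about 35 g. The point is on its axis, half-way up (26 mm above its underside); z is its axis. It may fall the last few centimetres to the jar's floor.
- canister_a: Bystander: grey round filter canister, 100 mm across, 80 mm tall, beyond the jar. Origin at its underside.
- canister_b: Bystander: another such filter canister, at the left near the wash basket. Origin at its underside.
- spray_bottle: Bystander: white plastic bottle, 66 mm across, 190 mm tall, on the bench's left far part. Origin at its underside.
- brush: Bystander: cleaning brush lying beyond the jar, to the right, across the bench. Origin at its underside.
- beaker: Bystander: white beaker, 80 mm across, 95 mm tall, empty, at the right far part. Origin at its underside.
- wrench: Bystander: steel wrench lying across the bench at the right, near the robot. Origin at its underside.
- coupling: Bystander: small brass and steel hose coupling, 36 mm across, 36 mm tall, near the robot. Origin at its underside.
There are look-alikes about, which are no part of the job. Several things look just like the part that bears lid_mid: the one meant starts farthest from the robot's base.

How it is judged:
By the outcome, as a careful person would: the job done as asked, in the order asked, and still so for the second after the job is handed in, with the robot touching nothing.
It also fails if it takes over 64 s, if anything falls off the work surface, if the arm or the gripper's body presses on something with over 40 N, if the wrist force passes 120 N, or if a joint passes its speed limit or range.

### The arm

A 6-joint arm with a two-finger parallel gripper is mounted at the origin on the work surface. World frame = base frame: x ahead of the robot, y to its left, z up, the work surface at z = 0. Lengths are in m, angles in degrees, forces in N, time in s.
With the tool pointing down it reaches from about 0.375 to 0.9 m from the base axis. Payload 3.1 kg.
Tool frame: the origin (TCP) lies at the very end of the fingers, on their centre line; the grasp point (between the pads) lies 19 mm behind it; z points along the fingers, x is the direction in which the jaws open and shut, and the axes are right-handed (so a half turn about z gives the same grasp; the last joint's range is limited). The gripper opens to 87 mm and grips with 3 to 60 N. Pads are 19 mm wide; open, the fingers measure 117 mm over their backs; the gripper's body (75 mm by 190 mm) begins 51 mm behind the grasp point.
Start: joints at [56.522, 30.224, 82.088, -0, 67.689, -10.227], TCP at [0.247, 0.574, 0.223] pointing down, gripper open.
Joint ranges: [-176.69, 176.69], [-43.24, 126.21], [12.49, 139.97], [-82, 262], [0, 151.66], [-163.58, 163.58]. Speed limits (degrees/s): [159.86, 159.86, 180, 180, 180, 180].

### API

Orientations are given as a 3x3 rotation matrix whose columns are the frame's x, y, z axes.
In Python, from rig import read_state, capture, bot gives the robot as it stands.
- The arm moves only by the shell command python3 -m crank 'ROWS' [OPENING]. ROWS is JSON, a list of rows, each a list of 2 entries, a list of its own where there are three numbers: the shift along the tool's x, y, z in cm, then the turn, a rotation vector about the tool's x, y, z in rad. In form: [[[dx, dy, dz], [wx, wy, wz]], ...]. A call has 1 to 12 rows; each row shifts and turns the commanded pose from where the row before left it, along the tool's axes as they then stand; what a row does not reach is not made up. A row lasts 1/10 s, in which the tool goes at most 50 mm and 8.59 degrees, less where a joint would pass 70% of its speed; a pose out of reach is approached as far as the arm can. A call with a gripper value outside its range is refused whole. OPENING is the closure, from -1 (fully open) to 1 (shut), set as the call begins (- or left out, the last holds). The fingers move at their own pace and stop on an object; the grip force is fixed at half the most. Time passes only in rows, so rows that do not move let the fingers close. It gives the time, the measured TCP pose, the force and the opening at its end, in the units of the state.
- read_state(): the state, without advancing time (a new reading comes with each control period).
- capture(name): name is "side" or "top"; returns a dict with "pixels" (420x560x3 uint8, red, green, blue), "camera_matrix" (3x3 intrinsics, pixels), "R" (3x3) and "t" (3): a world point X has camera coordinates R X + t. Camera axes: x right, y down, z forward; pixel columns grow to the right and rows downward; lengths in m; the calibration is good to about 2 mm. A picture is of the moment at which its call begins. There is no depth.
- bot.hand_in(): hands the job in, once; it reports no verdict.
The state is a dict: "time_s": time; "joint_positions": joint angles; "qvel": joint speeds; "tau": joint torques, N m; "position": TCP position; "tcp_rot": TCP orientation; "force": force on the tool from outside, world axes, zero at the start; "moment": the same for the moment, N m; "opening": opening from 0.0 (shut) to 1.0 (fully open).
Only numpy, scipy, OpenCV 4.12 (cv2) and the standard library are available. Lean on these libraries where they do the work, as an engineer would, in place of code of your own. Each camera call takes 0.05 s, during which the arm holds its last target.

## Working session

There is one attempt and no reset: what is moved stays moved. The work goes in short steps, Python scripts to look and compute and a shell command to move; the robot and the scene stay as the last step left them, time stands still between calls to the robot, and variables do not carry over. Pictures are saved under pics/ and viewed, and the job is handed in when it is done.

```bash
ls; mkdir -p pics; cat > h.py <<'E'
import numpy as np, cv2
from rig import read_state, capture, bot
def snap(n,f):
    c=capture(n); cv2.imwrite('pics/'+f,cv2.cvtColor(c['pixels'],cv2.COLOR_RGB2BGR))
    np.savez('pics/'+f[:-4]+'.npz',pixels=c['pixels'],K=c['camera_matrix'],R=c['R'],t=c['t']); return c
def load(f): return np.load('pics/'+f+'.npz')
def ray(c,u,v,z):
    K=c['K'] if 'K' in c else c['camera_matrix']
    R=np.array(c['R']);t=np.array(c['t']); o=-R.T@t; d=R.T@np.linalg.inv(K)@np.array([u,v,1.])
    return o+d*(z-o[2])/d[2]
def proj(c,X):
    K=c['K'] if 'K' in c else c['camera_matrix']
    p=K@(np.array(c['R'])@np.array(X)+np.array(c['t'])); return p[:2]/p[2]
E
python3 - <<'E'
from h import *
for n in('side','top'):
    c=snap(n,n+'0.png'); print(n,c['camera_matrix'].tolist(),np.round(-np.array(c['R']).T@c['t'],3),np.round(c['R'],2).tolist())
s=read_state(); print({k:np.round(v,3).tolist() for k,v in s.items()})
E
```

```text
pics
side [[382.63087137463424, 0.0, 279.06344719376006], [0.0, 382.63087137463424, 212.94100068202673], [0.0, 0.0, 1.0]] [0.27  0.809 0.703] [[-0.96, -0.28, -0.0], [-0.17, 0.6, -0.78], [0.22, -0.75, -0.62]]
top [[466.59162408897345, 0.0, 281.36890085444116], [0.0, 466.59162408897345, 212.42210965717393], [0.0, 0.0, 1.0]] [0.318 0.058 1.22 ] [[0.01, -1.0, 0.01], [-0.99, -0.02, -0.14], [0.14, -0.01, -0.99]]
{'time_s': 0.1, 'joint_positions': [56.521, 30.272, 82.151, -0.002, 67.69, -10.225], 'qvel': [-0.012, -0.201, -0.133, -0.064, 0.097, 0.031], 'tau': [-0.001, -44.099, -17.715, 0.063, 0.053, -0.0], 'position': [0.246, 0.574, 0.222], 'tcp_rot': [[0.395, 0.919, -0.001], [0.919, -0.395, -0.002], [-0.002, -0.0, -1.0]], 'force': [-0.116, 0.002, -0.156], 'moment': [0.005, 0.038, -0.034], 'opening': 0.998}
```

View pics/top0.png

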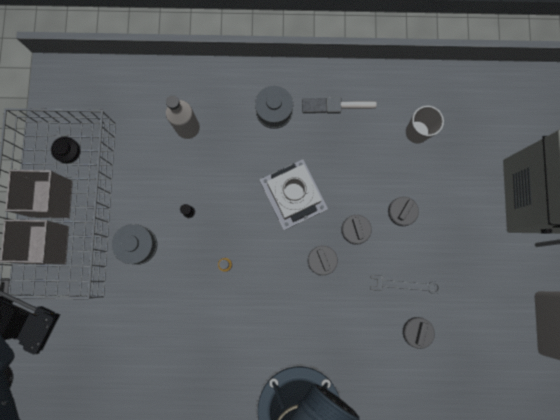

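View pics/side0.png

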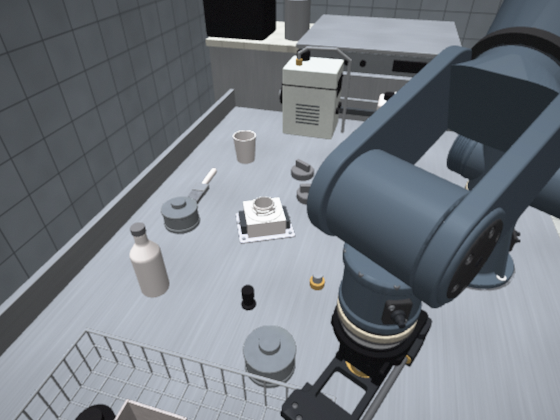

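The top view shows the jar at (294,190), the valve at (187,211), a black thing in the basket at (65,150), and four lids at (404,211), (357,229), (323,261) and (419,333). I'll zoom in for exact pixels.

```bash
python3 - <<'E'
from h import *
c=load('top0'); im=cv2.cvtColor(c['pixels'],cv2.COLOR_RGB2BGR)
def crop(x,y,w,h,k,f):
    a=cv2.resize(im[y:y+h,x:x+w],None,fx=k,fy=k,interpolation=cv2.INTER_CUBIC); a=cv2.convertScaleAbs(a,alpha=1.7,beta=0); return a
a=crop(250,150,90,90,6.5,''); b=crop(375,185,60,60,3.5,''); v=crop(165,190,45,45,4.6,'')
cv=np.zeros((585,800,3),np.uint8); cv[:a.shape[0],:585]=a; cv[:b.shape[0],588:588+210]=b[:, :210]; cv[300:300+v.shape[0],588:588+v.shape[1]]=v
cv2.imwrite('pics/crop1.png',cv)
for p in [(404,211),(357,229),(323,261),(419,333)]:
    X=ray(c,*p,.03); print(p,X.round(3),np.hypot(*X[:2]).round(3))
print(ray(c,187,211,.05),ray(c,294,190,.082))
print(ray(c,404,211,.03)-ray(c,405,211,.03))
E
```

```text
(404, 211) [ 0.499 -0.266  0.03 ] 0.565
(357, 229) [ 0.45  -0.144  0.03 ] 0.472
(323, 261) [ 0.367 -0.057  0.03 ] 0.371
(419, 333) [ 0.192 -0.296  0.03 ] 0.353
[0.48699249 0.28980754 0.05      ] [0.53914263 0.02067066 0.082     ]
[-4.03031656e-05  2.58783013e-03  0.00000000e+00]
```

View pics/crop1.png

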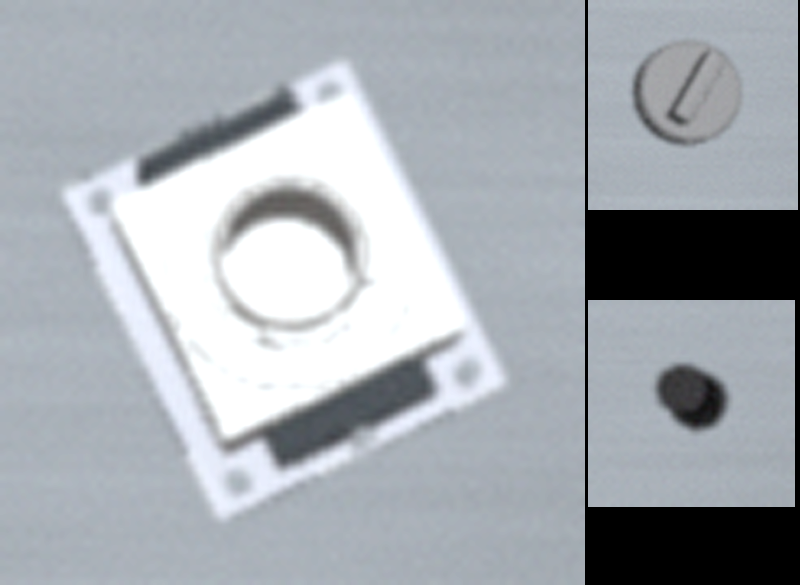

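```bash
python3 - <<'E'
from h import *
c=load('top0'); g=cv2.cvtColor(c['pixels'],cv2.COLOR_RGB2GRAY)
print(g[203:220,178:198]);print(g[192:230:2,386:424:2]); print(g[172:206:2,276:314:2])
E
```

```text
[[102 102 102 102 101  96  94  93  93  94 101 102 103 103 101 103 103 102
  102 102]
 [105 104 102  97  89  73  59  56  59  67  81  94  99 104 102 103 101 100
  101 102]
 [103 102  93  74  58  46  36  34  40  42  50  64  81  92  99 102 103 102
  102 100]
 [104  97  78  50  34  35  36  33  35  37  33  38  46  62  81  94 101 102
  102 102]
 [103  94  63  39  33  35  34  35  34  35  35  33  26  29  50  75  94 102
  104 101]
 [100  88  53  33  33  34  31  35  37  34  36  36  25  14  28  48  74  97
  101 101]
 [ 99  85  50  33  36  34  36  35  36  33  34  33  28  13  15  32  61  92
  102 102]
 [103  91  59  36  35  33  35  34  37  34  39  36  22  14  20  25  50  82
  100 103]
 [102  95  69  42  34  36  34  37  34  34  34  31  20   9  14  24  43  77
   98 104]
 [103  98  81  56  36  35  33  35  36  35  33  25  14  13  13  23  47  82
  100 104]
 [104 105  96  82  60  38  32  30  31  32  27  14  11  14  14  27  53  86
  101 101]
 [105 103 105 101  90  54  29  24  18  18  14  13  15  19  15  37  66  95
  102 103]
 [104 105 104 105  99  73  44  25  17  15  15  15  19  20  28  54  84 102
  103 
[... 2563 characters left out ...]
 162 163 161 162 162 162 119  97 137 163 162
  163]
 [160 164 163 138 151 164 164 163 163 162 162 163 164 149  99 138 162 163
  159]
 [161 164 159 147 139 163 162 164 163 163 164 163 162 157 123 140 153 163
  158]
 [163 164 163 159 118 156 164 164 164 163 162 162 162 160 120 149 162 163
  160]
 [164 163 163 152 144 114 158 163 163 162 164 164 159 126 137 164 163 164
  155]
 [140 162 163 160 148 121 102 140 154 157 156 144 121 148 162 163 162 161
  150]
 [115 160 163 163 158 159 149 118 122 113 113 133 154 147 158 163 162 148
  159]
 [ 99 149 152 163 164 162 151 116 140 148 147 156 144 162 163 163 156 159
  164]
 [124 124 144 153 163 163 164 160 157 161 161 163 163 164 164 157 158 154
  121]]
```

```bash
python3 - <<'E'
from h import *
c=load('side0'); im=cv2.cvtColor(c['pixels'],cv2.COLOR_RGB2BGR)
def crop(x,y,w,h,k):
    return cv2.convertScaleAbs(cv2.resize(im[y:y+h,x:x+w],None,fx=k,fy=k,interpolation=cv2.INTER_CUBIC),alpha=1.3)
a=crop(230,150,100,100,5.8); v=crop(232,280,35,35,6)
l=crop(285,150,35,35,6)
cv=np.zeros((580,800,3),np.uint8); cv[:,:580]=a; cv[:210,585:795]=v; cv[300:510,585:795]=l
cv2.imwrite('pics/crop2.png',cv)
E
```

```text
(no output)
```

View pics/crop2.png

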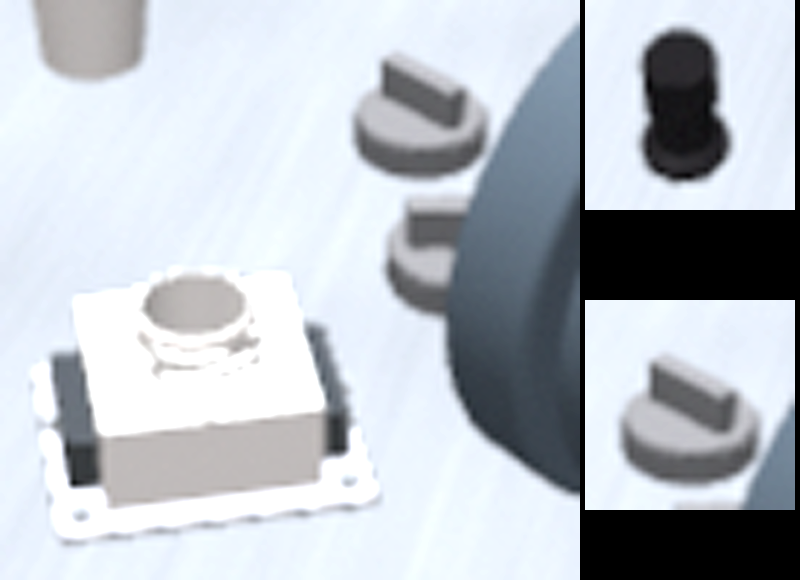

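```bash
python3 - <<'E'
from h import *
c=load('top0'); s=load('side0'); g=cv2.cvtColor(c['pixels'],cv2.COLOR_RGB2GRAY).astype(float)
print('valve top',ray(c,184.9,208.7,.052).round(4))
# side: head top ellipse in crop (680,55)
print('valve side',ray(s,232+(680-585)/6-.5+.08,280+55/6-.4,.052).round(4))
print('lid top',ray(c,404.6,210,.024).round(4))
print('lid side disc', ray(s,230+421/5.8-.4,150+120/5.8-.4,.024).round(4))
# side bar top corners centreline (crop2) ends
p=[(388,62),(462,97)]
P=[ray(s,230+u/5.8-.4,150+v/5.8-.4,.05) for u,v in p]; print('bar side',np.round(P,4),np.degrees(np.arctan2(*(P[0]-P[1])[[1,0]])),np.mean(P,0),np.linalg.norm(P[0]-P[1]))
# dark line fit in top
yy,xx=np.mgrid[199:221,396:414]; w=np.clip(88-g[199:221,396:414],0,None); r=np.hypot(xx-404.6,yy-210)<11.8; w=w*r
pts=np.array([[x,y] for x,y,k in zip(xx.ravel(),yy.ravel(),w.ravel()) if k>8],np.float32)
l=cv2.fitLine(pts,cv2.DIST_HUBER,0,.01,.01).ravel(); print(l)
A=ray(c,l[2]-8*l[0],l[3]-8*l[1],.04);B=ray(c,l[2]+8*l[0],l[3]+8*l[1],.04); print('bar top deg',np.degrees(np.arctan2(*(B-A)[[1,0]])), A,B)
# jar
print('jar side rim',ray(s,230+197/5.8-.4,150+305/5.8-.4,.082).round(4))
print('jar top rim',ray(c,250+290/6.5-.42,150+255/6.5-.42,.082).round(4))
cr=[(68,190),(345,62),(505,380),(220,518)]
Q=np.array([ray(c,250+u/6.5-.42,150+v/6.5-.42,.008) for u,v in cr]); print(Q.round(4),'plate centre',Q.mean(0).round(4))
for i in range(4):
    d=Q[(i+1)%4]-Q[i]; print(np.linalg.norm(d).round(3),(np.degrees(np.arctan2(d[1],d[0]))%90).round(1))
m=(g>130).astype(np.uint8); k=cv2.getStructuringElement(cv2.MORPH_ELLIPSE,(15,15)); sub=m[145:240,250:340]; sub=cv2.morphologyEx(sub,cv2.MORPH_CLOSE,k)
r=cv2.minAreaRect(cv2.findNonZero(sub)); print('minarea',r)
E
```

```text
valve top [0.4925 0.295  0.052 ]
valve side [0.4935 0.2944 0.052 ]
lid top [ 0.5022 -0.269   0.024 ]
lid side disc [ 0.5007 -0.2579  0.024 ]
bar side [[ 0.5246 -0.2728  0.05  ]
 [ 0.4753 -0.2469  0.05  ]] -27.732438701820296 [ 0.49998042 -0.25989472  0.05      ] 0.05566709399297666
[  0.44668868  -0.89468944 402.21234    210.64427   ]
bar top deg -27.170651086939998 [ 0.47928607 -0.24887936  0.04      ] [ 0.51665378 -0.26805956  0.04      ]
jar side rim [0.5441 0.0201 0.082 ]
jar top rim [0.5422 0.0202 0.082 ]
[[ 0.5823  0.1086  0.008 ]
 [ 0.6377 -0.004   0.008 ]
 [ 0.5067 -0.0697  0.008 ]
 [ 0.4488  0.0448  0.008 ]] plate centre [0.5439 0.0199 0.008 ]
0.125 26.2
0.147 26.6
0.128 26.8
0.148 25.6
minarea ((43.2791862487793, 48.89971160888672), (55.7720947265625, 48.412410736083984), 64.23067474365234)
```

```bash
python3 - <<'E'
from h import *
c=load('top0'); s=load('side0'); 
f=lambda u,v:(285+(u-585)/6-.42,150+(v-300)/6-.42)
for n,p,z in [('bottom near',(690,482),0),('disc L',(622,430),.024),('disc R',(758,432),.024),('disc near',(690,458),.024)]:
    print(n,ray(s,*f(*p),z).round(4))
G=cv2.cvtColor(s['pixels'],cv2.COLOR_RGB2GRAY); print(G[156:184,287:318])
g=cv2.cvtColor(c['pixels'],cv2.COLOR_RGB2GRAY); print(g[210,384:424]);print(g[190:230,404])
for p in ((389.8,210),(419,210),(404.5,195.5),(404.5,224.5)): print(ray(c,*p,.024).round(4))
E
```

```text
bottom near [ 0.4952 -0.2369  0.    ]
disc L [ 0.5358 -0.2417  0.024 ]
disc R [ 0.463  -0.2602  0.024 ]
disc near [ 0.493  -0.2243  0.024 ]
[[190 189 188 187 189 189 190 189 189 188 189 189 188 186 188 187 188 187
  187 185 184 185 184 184 184 185 186 185 186 185 184]
 [189 188 188 189 190 189 190 189 189 188 188 187 186 187 187 187 187 186
  186 185 183 184 183 183 184 186 186 186 186 186 184]
 [189 188 189 190 189 189 190 188 187 188 183 181 184 187 186 188 188 187
  185 185 186 183 184 185 186 185 186 186 186 186 184]
 [189 189 189 189 189 190 189 187 185 177 167 161 168 178 184 187 187 186
  185 185 185 185 185 186 186 186 186 186 187 186 183]
 [189 189 190 190 189 190 189 187 167 132 143 155 155 159 168 177 186 187
  186 187 185 184 186 187 187 186 187 187 187 186 183]
 [191 190 190 190 190 191 188 189 153  84 105 126 144 156 156 160 169 177
  183 186 185 184 186 186 187 187 187 188 188 186 185]
 [190 191 190 190 189 188 189 189 154  76  75  84 106 126 145 156 155 160
  168 176 182 185 187 188 188 188 188 189 188 185 185]
 [190 191 190 189 189 187 188 191 154  74  74  75  76  83
[... 2384 characters left out ...]
  94  96]
 [190 188 186 188 190 192 191 191 190 189 190 189 191 190 189 188 188 188
  190 189 188 190 191 193 166 111  92  92  93  94  95]
 [190 187 187 189 192 193 192 192 191 190 189 190 186 180 179 177 180 180
  179 175 175 175 176 172 141  96  92  94  92  93  93]]
[106 105 102  90  59  55  78  96  97  97  98  96  98  97  97  96  92  75
  56  72  93  97  97  96  91  88  91  97  95  96  94  97  96  92  93 102
 105 105 104 103]
[103 102 103 102 103 104  96  93  95  98  96  97  96  92  85  74  64  57
  67  83  93  96  97  98  95  93  93  89  88  86  92  97  96  94  83  76
  85 101 104 103]
[ 0.5016 -0.2305  0.024 ]
[ 0.5027 -0.3065  0.024 ]
[ 0.5404 -0.2696  0.024 ]
[ 0.4642 -0.2678  0.024 ]
```

Located: valve (0.493, 0.295), jar (0.543, 0.020) with yaw about 26.3° (so the gaps are at about 57° mod 90), and the target lid (0.501, -0.268) with its bar at about -27.5°. The target is the lid at pixel (404,211), 0.57 m from the base. Moving over the valve now.

```bash
cat >> h.py <<'E'
def go(x,y,z=None,psi=None):
    s=read_state(); p=np.array(s['position']);R=np.array(s['tcp_rot'])
    z=p[2] if z is None else z
    cur=np.degrees(np.arctan2(R[1,0],R[0,0]))
    print('t',round(s['time_s'],2),'pos',p.round(4),'psi',cur.round(2),'tilt',R[:,2].round(3),'open',round(s['opening'],3),'F',np.round(s['force'],1),'q6',round(s['joint_positions'][5],1))
    print('tool shift cm',(100*R.T@(np.array([x,y,z])-p)).round(2), 'wz total rad', None if psi is None else round(-np.radians(psi-cur),3))
E
python3 -m crank '[[[-1.6,3.37,0],[0,0,0]],[[-1.6,3.37,0],[0,0,0]],[[-1.6,3.37,0],[0,0,0]],[[-1.6,3.37,0],[0,0,0]],[[-1.6,3.37,0],[0,0,0]],[[-1.6,3.37,0],[0,0,0]],[[-1.6,3.37,0],[0,0,0]],[[-1.6,3.37,0],[0,0,0]],[[-1.6,3.37,0],[0,0,0]],[[-1.5,3.37,0],[0,0,0]],[[0,0,2.5],[0,0,0]],[[0,0,2.5],[0,0,0]]]' -1
python3 -c "
from h import *
go(.493,.295,.034)"
```

```text
time_s: 1.3
position: [0.4951, 0.294, 0.1723]
tcp_rot: [[0.397, 0.918, 0.002], [0.918, -0.397, 0.001], [0.001, 0.001, -1.0]]
force: [0.0, 0.2, 0.1]
opening: 1.001
t 1.3 pos [0.4951 0.294  0.1723] psi 66.59 tilt [ 0.002  0.001 -1.   ] open 1.001 F [0.  0.2 0.1] q6 -47.0
tool shift cm [-1.000e-02 -2.500e-01  1.383e+01] wz total rad None
```

```bash

python3 -m crank '[[[0,-0.1,2],[0,0,0]],[[0,-0.1,2],[0,0,0]],[[0,0,2],[0,0,0]],[[0,0,2],[0,0,0]],[[0,0,2],[0,0,0]],[[0,0,1.5],[0,0,0]],[[0,0,1],[0,0,0]],[[0,0,0.7],[0,0,0]],[[0,0,0],[0,0,0]],[[0,0,0],[0,0,0]]]'
python3 -c "
from h import *
go(.493,.295,.034)
snap('top','t1.png');snap('side','s1.png')
a=cv2.imread('pics/t1.png')[170:250,140:240];b=cv2.imread('pics/s1.png')[250:350,190:310]
cv2.imwrite('pics/c3.png',np.hstack([cv2.resize(a,(400,320)),cv2.resize(b,(384,320))]))"
```

```text
time_s: 2.3
position: [0.492, 0.296, 0.0409]
tcp_rot: [[0.395, 0.919, 0.001], [0.919, -0.395, 0.0], [0.0, 0.0, -1.0]]
force: [0.1, 0.1, 0.6]
opening: 1.003
t 2.3 pos [0.492  0.296  0.0409] psi 66.75 tilt [ 0.001  0.    -1.   ] open 1.003 F [0.1 0.1 0.6] q6 -46.9
tool shift cm [-0.06  0.13  0.69] wz total rad None
```

View pics/c3.png

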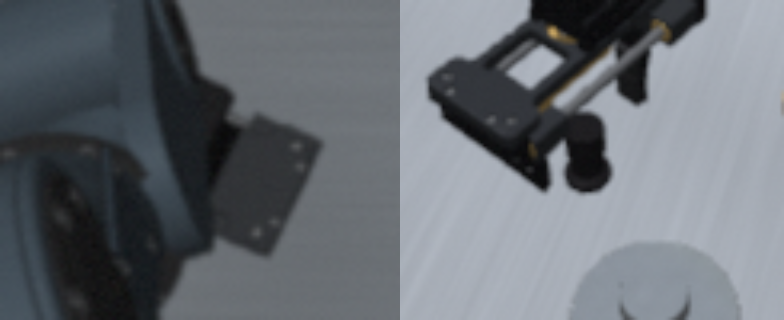

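In the side crop the valve stands between the two fingers (head at about (588,128), fingers at (535,165) and (632,75)). I'll go down 7 mm and close.

```bash

python3 -m crank '[[[0,0.1,0.5],[0,0,0]],[[0,0,0.2],[0,0,0]],[[0,0,0],[0,0,0]]]'
python3 -m crank '[[[0,0,0],[0,0,0]],[[0,0,0],[0,0,0]],[[0,0,0],[0,0,0]],[[0,0,0],[0,0,0]],[[0,0,0],[0,0,0]],[[0,0,0],[0,0,0]],[[0,0,0],[0,0,0]],[[0,0,0],[0,0,0]]]' 1
python3 -c "
from h import *
go(.493,.295,.034)"
```

```text
time_s: 2.7
position: [0.4924, 0.2954, 0.0333]
tcp_rot: [[0.395, 0.919, -0.001], [0.919, -0.395, -0.0], [-0.0, -0.0, -1.0]]
force: [-0.5, -0.2, -0.5]
opening: 1.002
time_s: 3.5
position: [0.4926, 0.2955, 0.0336]
tcp_rot: [[0.395, 0.919, 0.0], [0.919, -0.395, 0.0], [0.0, 0.0, -1.0]]
force: [0.4, -0.8, 0.1]
opening: 0.353
t 3.5 pos [0.4926 0.2955 0.0336] psi 66.75 tilt [ 0.  0. -1.] open 0.353 F [ 0.4 -0.8  0.1] q6 -46.9
tool shift cm [-0.03  0.05 -0.04] wz total rad None
```

```bash

python3 -m crank '[[[0,0,0],[0,0,0]],[[0,0,0],[0,0,0]],[[0,0,-1],[0,0,0]],[[0,0,-2],[0,0,0]],[[0,0,-3],[0,0,0]],[[0,0,-3],[0,0,0]],[[0,0,-3],[0,0,0]],[[0,0,-2],[0,0,0]],[[0,0,-1],[0,0,0]],[[0,0,0],[0,0,0]]]'
python3 -c "
from h import *
go(.543,.020,.182)
snap('side','s2.png')
b=cv2.imread('pics/s2.png')[170:320,170:370]
cv2.imwrite('pics/c4.png',cv2.resize(b,(800,600)))"
```

```text
time_s: 4.5
position: [0.4934, 0.2958, 0.1853]
tcp_rot: [[0.395, 0.919, 0.003], [0.919, -0.395, 0.001], [0.002, 0.003, -1.0]]
force: [-0.1, 0.1, 0.4]
opening: 0.305
t 4.5 pos [0.4934 0.2958 0.1853] psi 66.75 tilt [ 0.003  0.001 -1.   ] open 0.305 F [-0.1  0.1  0.4] q6 -46.9
tool shift cm [-23.39  15.45   0.31] wz total rad None
```

View pics/c4.png

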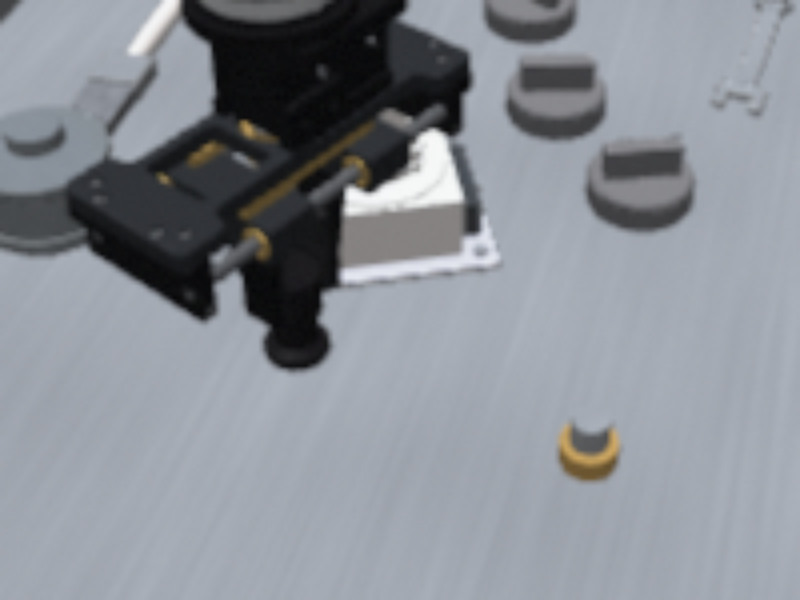

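The valve is held upright between the fingers, its foot at (297,345) in the crop. Carrying it over the jar.

```bash

python3 -m crank '[[[-1.3,0.86,0],[0,0,0]],[[-2.6,1.72,0],[0,0,0]],[[-2.6,1.72,0],[0,0,0]],[[-2.6,1.72,0],[0,0,0]],[[-2.6,1.72,0],[0,0,0]],[[-2.6,1.72,0],[0,0,0]],[[-2.6,1.72,0],[0,0,0]],[[-2.6,1.72,0],[0,0,0]],[[-2.6,1.72,0],[0,0,0]],[[-1.3,0.85,0],[0,0,0]],[[0,0,0],[0,0,0]],[[0,0,0],[0,0,0]]]'
python3 -c "
from h import *
go(.543,.020,.086)
snap('side','s3.png')
b=cv2.imread('pics/s3.png')[130:280,170:370]
cv2.imwrite('pics/c5.png',cv2.resize(b,(800,600)))"
```

```text
time_s: 5.75
position: [0.5415, 0.0198, 0.1828]
tcp_rot: [[0.396, 0.918, -0.002], [0.918, -0.396, 0.001], [0.0, -0.002, -1.0]]
force: [0.3, 0.1, -0.6]
opening: 0.311
t 5.75 pos [0.5415 0.0198 0.1828] psi 66.7 tilt [-0.002  0.001 -1.   ] open 0.311 F [ 0.3  0.1 -0.6] q6 -76.5
tool shift cm [0.08 0.15 9.68] wz total rad None
```

View pics/c5.png

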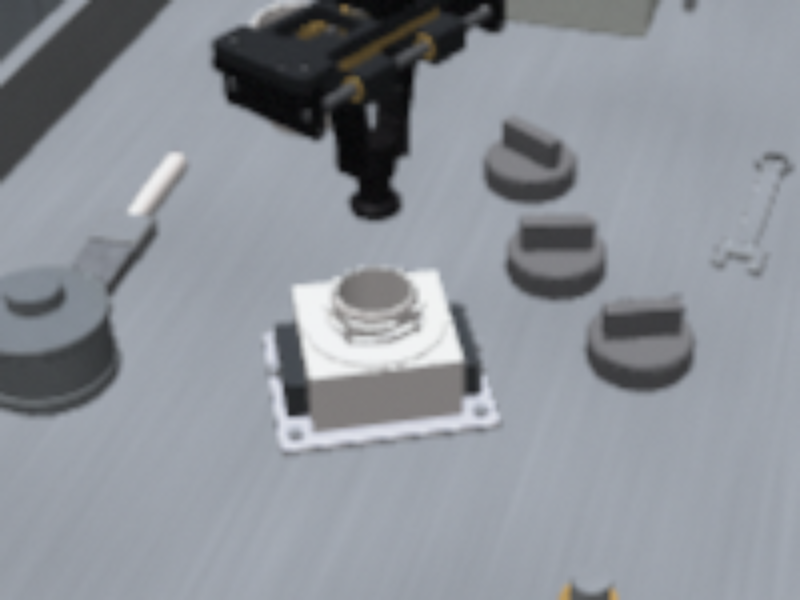

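The valve foot at (375,200) lies straight above the jar mouth at (375,293). Lowering it.

```bash

python3 -m crank '[[[0,0.1,2],[0,0,0]],[[0.1,0,2],[0,0,0]],[[0,0,2],[0,0,0]],[[0,0,1.5],[0,0,0]],[[0,0,1],[0,0,0]],[[0,0,0.5],[0,0,0]],[[0,0,0.5],[0,0,0]],[[0,0,0],[0,0,0]],[[0,0,0],[0,0,0]]]'
python3 -c "
from h import *
go(.543,.020,.086)
snap('side','s4.png')
b=cv2.imread('pics/s4.png')[130:280,170:370]
cv2.imwrite('pics/c6.png',cv2.resize(b,(800,600)))"
```

```text
time_s: 6.7
position: [0.5441, 0.02, 0.089]
tcp_rot: [[0.395, 0.919, 0.001], [0.919, -0.395, -0.0], [0.0, 0.001, -1.0]]
force: [0.5, 1.2, -0.0]
opening: 0.307
t 6.7 pos [0.5441 0.02   0.089 ] psi 66.75 tilt [ 0.001 -0.    -1.   ] open 0.307 F [ 0.5  1.2 -0. ] q6 -76.4
tool shift cm [-0.04 -0.1   0.3 ] wz total rad None
```

View pics/c6.png

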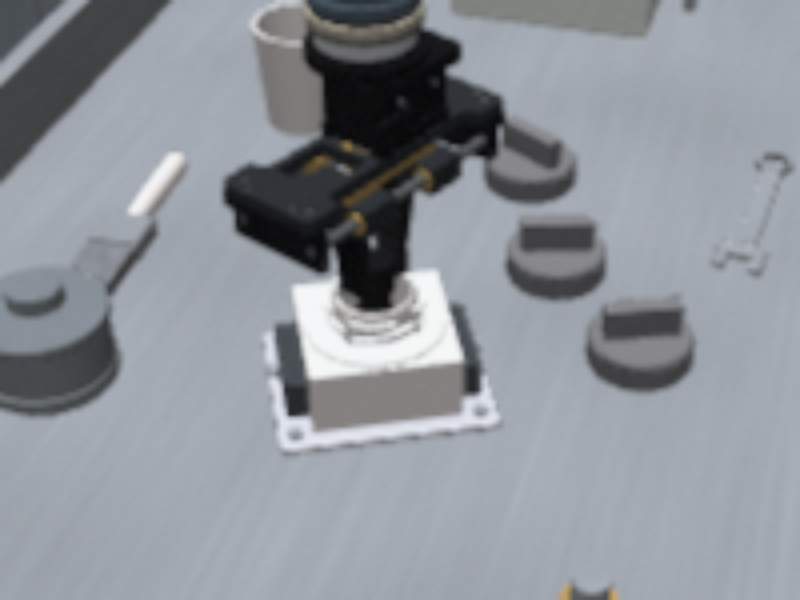

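The valve is inside the mouth and the fingertips are at the rim. Lowering a little further, opening and rising.

```bash

python3 -m crank '[[[0,-0.1,0.2],[0,0,0]],[[0,0,0],[0,0,0]]]'
python3 -m crank '[[[0,0,0],[0,0,0]],[[0,0,0],[0,0,0]],[[0,0,0],[0,0,0]],[[0,0,0],[0,0,0]],[[0,0,0],[0,0,0]],[[0,0,0],[0,0,0]],[[0,0,-1],[0,0,0]],[[0,0,-2],[0,0,0]],[[0,0,-3],[0,0,0]],[[0,0,-3],[0,0,0]],[[0,0,-1],[0,0,0]]]' -1
python3 -c "
from h import *
go(.501,-.268,.182,62.5)
snap('side','s5.png')
b=cv2.imread('pics/s5.png')[150:270,190:350]
cv2.imwrite('pics/c7.png',cv2.resize(b,(800,600)))"
```

```text
time_s: 6.95
position: [0.5426, 0.0203, 0.0867]
tcp_rot: [[0.395, 0.919, 0.0], [0.919, -0.395, -0.0], [0.0, 0.0, -1.0]]
force: [-0.3, 0.3, -0.9]
opening: 0.313
time_s: 8.05
position: [0.5447, 0.0201, 0.1901]
tcp_rot: [[0.395, 0.919, 0.006], [0.919, -0.395, -0.001], [0.002, 0.006, -1.0]]
force: [0.5, -0.7, 0.5]
opening: 1.0
t 8.05 pos [0.5447 0.0201 0.1901] psi 66.75 tilt [ 0.006 -0.001 -1.   ] open 1.0 F [ 0.5 -0.7  0.5] q6 -76.4
tool shift cm [-28.2    7.35   0.81] wz total rad 0.074
```

View pics/c7.png

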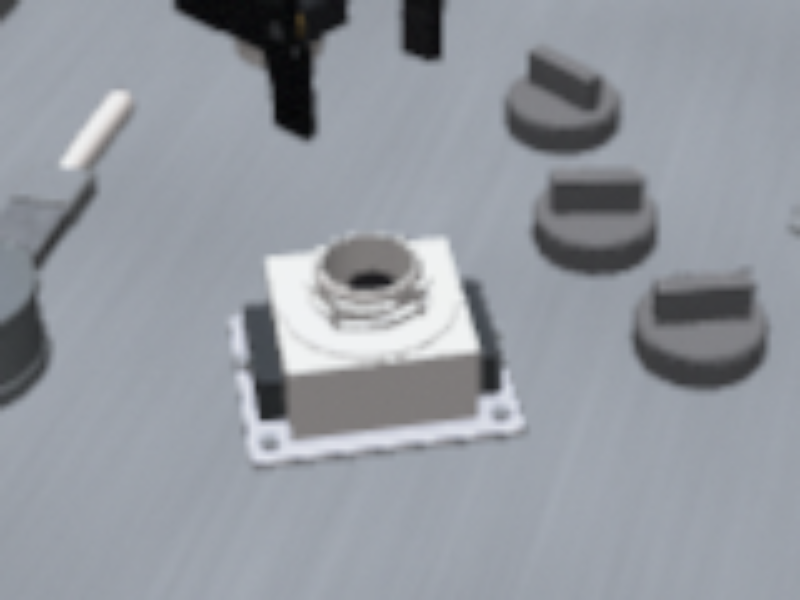

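The dark valve head shows inside the mouth at (372,280), so it is in the jar. On to the lid.

```bash

python3 -m crank '[[[-1.4,0.37,0],[0,0,0]],[[-2.8,0.73,0],[0,0,0]],[[-2.9,0.74,0],[0,0,0]],[[-2.9,0.74,0],[0,0,0]],[[-2.9,0.74,0],[0,0,0]],[[-2.9,0.74,0],[0,0,0]],[[-2.9,0.74,0],[0,0,0]],[[-2.9,0.74,0],[0,0,0]],[[-2.8,0.73,0],[0,0,0]],[[-2.4,0.7,0],[0,0,0]],[[-1.4,0.37,0],[0,0,0]],[[0,0,0],[0,0,0.074]]]'
python3 -m crank '[[[0,0,2.5],[0,0,0]],[[0,0,2.5],[0,0,0]],[[0,0,2],[0,0,0]],[[0,0,1],[0,0,0]],[[0,0,0],[0,0,0]],[[0,0,0],[0,0,0]]]'
python3 -c "
from h import *
go(.501,-.268,.03,62.5)
snap('side','s6.png');snap('top','t6.png')
b=cv2.imread('pics/s6.png')[90:215,230:370];a=cv2.imread('pics/t6.png')[120:240,310:440]
cv2.imwrite('pics/c8.png',np.hstack([cv2.resize(b,(400,360)),cv2.resize(a,(390,360))]))"
```

```text
time_s: 9.3
position: [0.4976, -0.2699, 0.185]
tcp_rot: [[0.466, 0.885, -0.002], [0.885, -0.466, 0.001], [-0.0, -0.002, -1.0]]
force: [-0.8, 0.3, 1.1]
opening: 1.003
time_s: 9.9
position: [0.4989, -0.2678, 0.1066]
tcp_rot: [[0.462, 0.887, -0.0], [0.887, -0.462, 0.0], [0.0, -0.0, -1.0]]
force: [0.8, -0.5, -0.2]
opening: 1.0
t 9.9 pos [ 0.4989 -0.2678  0.1066] psi 62.51 tilt [-0.  0. -1.] open 1.0 F [ 0.8 -0.5 -0.2] q6 -102.0
tool shift cm [0.07 0.2  7.66] wz total rad 0.0
```

View pics/c8.png

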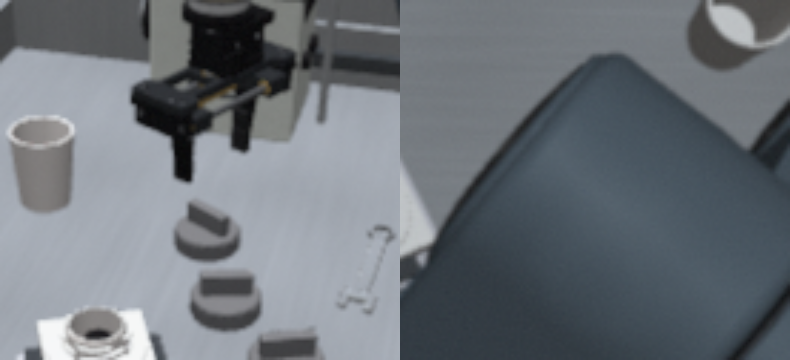

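The open fingers hang centred over the lid (lid at (207,230), fingers at (183,165) and (242,140)). Going down.

```bash

python3 -m crank '[[[0,0.1,2],[0,0,0]],[[0,0.1,2],[0,0,0]],[[0,0,1.5],[0,0,0]],[[0,0,1],[0,0,0]],[[0,0,0.7],[0,0,0]],[[0,0,0.4],[0,0,0]],[[0,0,0],[0,0,0]],[[0,0,0],[0,0,0]]]'
python3 -c "
from h import *
go(.501,-.268,.03,62.5)
snap('side','s7.png')
b=cv2.imread('pics/s7.png')[110:200,260:360]
cv2.imwrite('pics/c9.png',cv2.resize(b,(660,594),interpolation=cv2.INTER_CUBIC))"
```

```text
time_s: 10.8
position: [0.501, -0.2689, 0.031]
tcp_rot: [[0.462, 0.887, 0.001], [0.887, -0.462, -0.001], [-0.0, 0.001, -1.0]]
force: [0.7, 0.5, 0.1]
opening: 1.004
t 10.8 pos [ 0.501  -0.2689  0.031 ] psi 62.51 tilt [ 0.001 -0.001 -1.   ] open 1.004 F [0.7 0.5 0.1] q6 -102.0
tool shift cm [ 0.08 -0.04  0.1 ] wz total rad 0.0
```

View pics/c9.png

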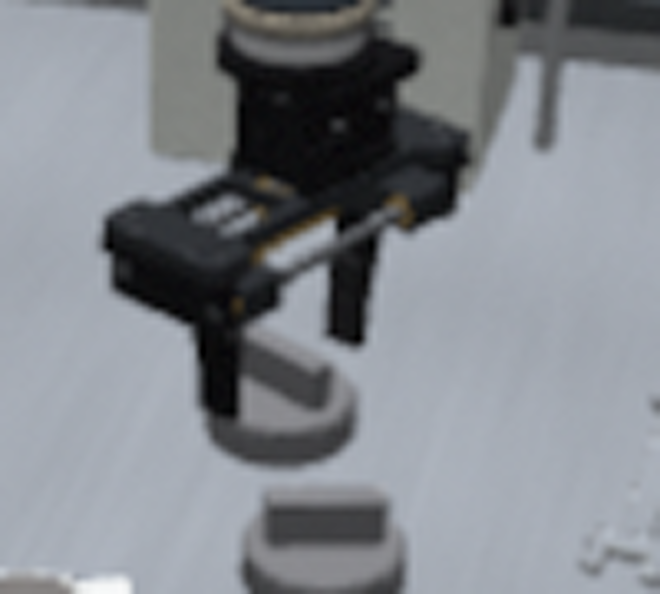

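The fingers straddle the bar (bar about (240..330, 340..400), fingers at (220,400) and (347,330)). Closing and lifting.

```bash

python3 -m crank '[[[0,0,0.1],[0,0,0]],[[0,0,0],[0,0,0]],[[0,0,0],[0,0,0]],[[0,0,0],[0,0,0]],[[0,0,0],[0,0,0]],[[0,0,0],[0,0,0]],[[0,0,0],[0,0,0]],[[0,0,0],[0,0,0]],[[0,0,0],[0,0,0]],[[0,0,0],[0,0,0]],[[0,0,0],[0,0,0]],[[0,0,0],[0,0,0]]]' 1
python3 -m crank '[[[0,0,-0.3],[0,0,0]],[[0,0,-1],[0,0,0]],[[0,0,-2],[0,0,0]],[[0,0,-3],[0,0,0]],[[0,0,-3],[0,0,0]],[[0,0,-3],[0,0,0]],[[0,0,-3],[0,0,0]],[[0,0,-2],[0,0,0]],[[0,0,0],[0,0,0]],[[0,0,0],[0,0,0]]]'
python3 -c "
from h import *
go(.543,.020,.2,17.3)
snap('side','s8.png')
b=cv2.imread('pics/s8.png')[60:180,250:370]
cv2.imwrite('pics/c10.png',cv2.resize(b,(600,600),interpolation=cv2.INTER_CUBIC))"
```

```text
time_s: 12.05
position: [0.5007, -0.2686, 0.0296]
tcp_rot: [[0.462, 0.887, -0.0], [0.887, -0.462, 0.0], [0.0, -0.0, -1.0]]
force: [-0.0, 0.1, 0.2]
opening: 0.158
time_s: 13.05
position: [0.5004, -0.2684, 0.2028]
tcp_rot: [[0.462, 0.887, 0.0], [0.887, -0.462, -0.0], [-0.0, 0.0, -1.0]]
force: [-0.7, 0.1, -1.1]
opening: 0.157
t 13.05 pos [ 0.5004 -0.2684  0.2028] psi 62.51 tilt [ 0. -0. -1.] open 0.157 F [-0.7  0.1 -1.1] q6 -102.0
tool shift cm [27.55 -9.53  0.27] wz total rad 0.789
```

View pics/c10.png

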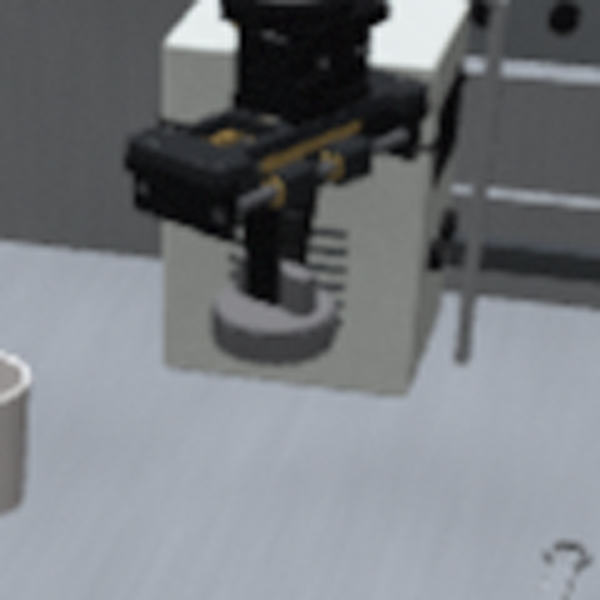

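The lid is held level: its disc spans x 213..337 in the crop, centred about (275,318). I'll turn it to the placing yaw and measure where its centre is relative to the TCP.

```bash

python3 -m crank '[[[0,0,0],[0,0,0.08]],[[0,0,0],[0,0,0.1]],[[0,0,0],[0,0,0.1]],[[0,0,0],[0,0,0.1]],[[0,0,0],[0,0,0.1]],[[0,0,0],[0,0,0.1]],[[0,0,0],[0,0,0.1]],[[0,0,0],[0,0,0.109]],[[0,0,0],[0,0,0]],[[0,0,0],[0,0,0]]]'
python3 -c "
from h import *
go(.543,.020,.2,17.3)
s=snap('side','s9.png')
print(proj(s,read_state()['position']))
b=cv2.imread('pics/s9.png')[60:180,250:370]
cv2.imwrite('pics/c11.png',cv2.resize(b,(600,600),interpolation=cv2.INTER_CUBIC))
print(ray(load('s8'),250+275/5-.4,60+318/5-.4,.197))
"
```

```text
time_s: 14.1
position: [0.5, -0.2682, 0.2012]
tcp_rot: [[0.954, 0.3, -0.002], [0.3, -0.954, 0.002], [-0.002, -0.002, -1.0]]
force: [-0.1, 0.5, -2.1]
opening: 0.161
t 14.1 pos [ 0.5    -0.2682  0.2012] psi 17.43 tilt [-0.002  0.002 -1.   ] open 0.161 F [-0.1  0.5 -2.1] q6 -56.9
tool shift cm [ 12.73 -26.2    0.16] wz total rad 0.002
[305.10613862 119.13928761]
[ 0.49720233 -0.24945763  0.197     ]
```

View pics/c11.png

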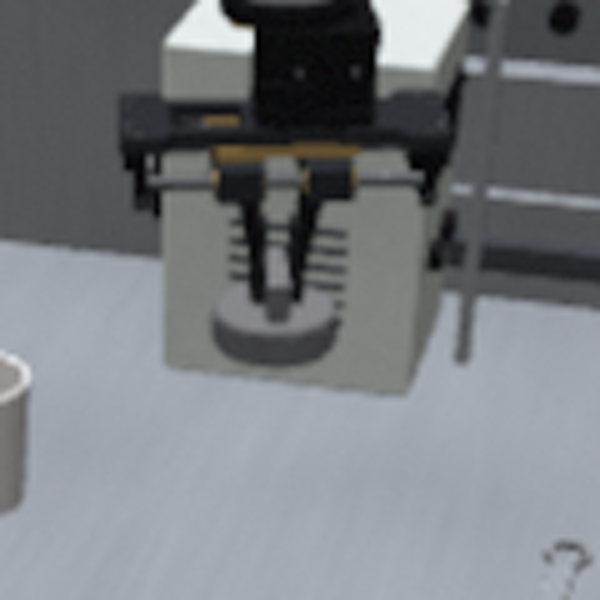

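The disc is still centred at x≈275 after the turn, and the TCP projects to the same column, so the lid's offset in the grip is small. Carrying it over the jar.

```bash

python3 -m crank '[[[0.65,-1.3,0],[0,0,0]],[[1.3,-2.62,0],[0,0,0]],[[1.3,-2.62,0],[0,0,0]],[[1.3,-2.62,0],[0,0,0]],[[1.3,-2.62,0],[0,0,0]],[[1.3,-2.62,0],[0,0,0]],[[1.3,-2.62,0],[0,0,0]],[[1.3,-2.62,0],[0,0,0]],[[1.3,-2.62,0],[0,0,0]],[[1.1,-2.62,0],[0,0,0]],[[0.6,-1.3,0],[0,0,0]],[[0,0,0],[0,0,0]]]'
python3 -m crank '[[[0,0,1.5],[0,0,0]],[[0,0,1.5],[0,0,0]],[[0,0,1.5],[0,0,0]],[[0,0,1],[0,0,0]],[[0,0,0],[0,0,0]],[[0,0,0],[0,0,0]]]'
python3 -c "
from h import *
go(.543,.020,.1046,17.3)
s=snap('side','s10.png')
print(proj(s,read_state()['position']))
b=cv2.imread('pics/s10.png')[120:240,200:350]
cv2.imwrite('pics/c12.png',cv2.resize(b,(750,600),interpolation=cv2.INTER_CUBIC))
"
```

```text
time_s: 15.35
position: [0.5442, 0.0213, 0.2025]
tcp_rot: [[0.954, 0.301, -0.0], [0.301, -0.954, 0.0], [-0.0, -0.0, -1.0]]
force: [0.6, -0.6, -0.6]
opening: 0.159
time_s: 15.95
position: [0.5447, 0.0186, 0.1477]
tcp_rot: [[0.955, 0.297, 0.0], [0.297, -0.955, -0.0], [0.0, 0.0, -1.0]]
force: [-0.4, -0.0, -0.7]
opening: 0.159
t 15.95 pos [0.5447 0.0186 0.1477] psi 17.27 tilt [ 0. -0. -1.] open 0.159 F [-0.4 -0.  -0.7] q6 -27.0
tool shift cm [-0.13 -0.18  4.31] wz total rad -0.001
[262.67316489 181.54956443]
```

View pics/c12.png

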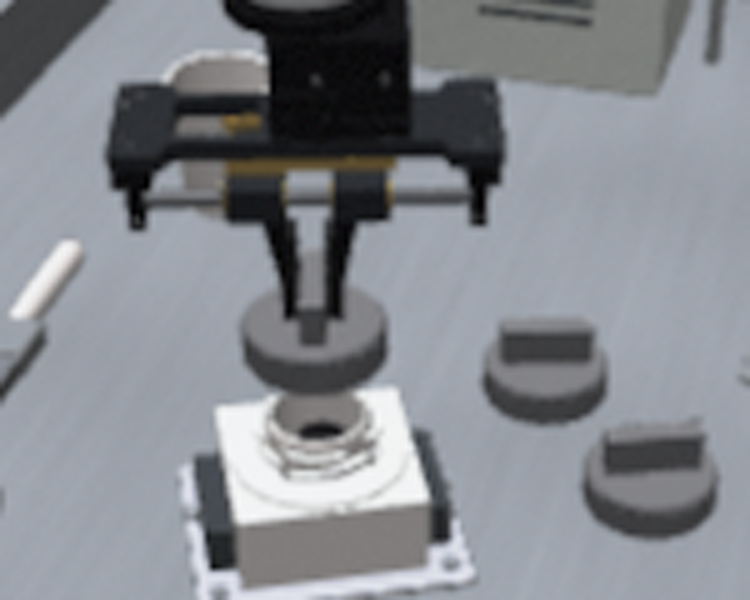

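```bash
python3 - <<'E'
from h import *
s=load('s10'); G=cv2.cvtColor(s['pixels'],cv2.COLOR_RGB2GRAY)
print(G[172:202,246:282])
p=np.array([.5447,.0186,.142])
a=np.linspace(0,2*np.pi,721); q=np.array([proj(s,p+[.038*np.cos(t),.038*np.sin(t),0]) for t in a]); print('top disc pred x',q[:,0].min(),q[:,0].max(),'y',q[:,1].min(),q[:,1].max())
b=p-[0,0,.024]; q=np.array([proj(s,b+[.038*np.cos(t),.038*np.sin(t),0]) for t in a]); print('bottom ymax',q[:,1].max())
E
```

```text
[[166 166 166 ... 163 165 168]
 [165 165 165 ... 164 166 168]
 [164 165 164 ... 165 168 167]
 ...
 [161 160 160 ... 223 163 163]
 [167 175 182 ... 229 182 162]
 [225 227 230 ... 237 203 164]]
top disc pred x 248.3679531000784 277.37395272879445 y 175.5971658447117 191.8313892715492
bottom ymax 199.43720210153793
```

```bash
python3 - <<'E'
from h import *
import sys; np.set_printoptions(threshold=100000,linewidth=250)
s=load('s10'); G=cv2.cvtColor(s['pixels'],cv2.COLOR_RGB2GRAY)
print(G[172:204,[250,253,255,257,263,269,271,274,276]]); print(G[183:188,244:282])
E
```

```text
[[163 165  50  14 132  86 161 163 164]
 [163 165  66  16 132 100 161 162 165]
 [165 164 104  17 132 113 161 162 166]
 [165 164 128  16 133 120 162 162 165]
 [166 163 133  16 132 128 162 163 163]
 [166 160 133  16 133 122 149 165 163]
 [164 146 125  13 133 116 136 162 164]
 [160 135 120  16 134 115 133 149 163]
 [147 132 127  13 135 117 131 134 154]
 [133 131 132  14 101 117 132 132 137]
 [132 132 132  11  62 116 132 132 131]
 [132 133 132  43  62 117 132 131 122]
 [133 133 132 106  62 126 133 132 112]
 [132 132 132 133  63 133 132 132 103]
 [130 132 132 132  61 132 132 129  84]
 [121 132 132 132  63 132 132 115  63]
 [100 132 132 131  63 132 130  97  59]
 [ 73 126 132 132 108 130 120  78  58]
 [ 61 110 127 129 133 116 101  61  52]
 [ 63  82  98 112 126  86  74  57  60]
 [ 60  62  64  83  97  64  59  57  89]
 [ 81  61  61  64  66  59  58  56 125]
 [119  61  61  61  63  60  58  75 158]
 [151  62  60  61  62  60  58 120 170]
 [162  81  60  61  63  59  77 158 169]
 [161 126  99  60  62  82 119 190 196]
 [161 157 147  99  70 114 194 231 234]
 [160 197 176 117 108 127 195 243 243]
 [190 21
[... 224 characters left out ...]
62  62  57  53  59  49  72 117 133 132 131 132 131 133 122 139 165 165 165 166]
 [163 163 162 152 130 126 133 132 132 133 132 132 121 106 110  96  67  62  63  62  58  84 112 109 112 126 132 133 133 131 132 130 112 130 165 165 165 167]
 [163 163 162 146 122 125 132 131 132 132 132 132 132 133 132 113  74  63  63  63  58  98 132 131 132 133 132 132 132 132 132 125 103 127 165 166 167 167]
 [163 162 162 149 118 116 130 133 132 132 132 132 132 132 133 112  73  62  61  61  63 102 132 132 132 132 132 132 132 132 129 112  84 122 165 166 166 166]
 [163 160 162 152 116  95 121 130 132 132 132 132 132 132 132 113  72  61  60  63  68 104 132 132 130 132 133 132 133 128 115  90  63 119 167 168 167 167]]
```

The lid's edges match the TCP-centred prediction within about 1 mm. Lowering onto the neck.

```bash

python3 -m crank '[[[-0.15,-0.19,0],[0,0,0]],[[0,0,1],[0,0,0]],[[0,0,1],[0,0,0]],[[0,0,1],[0,0,0]],[[0,0,0.5],[0,0,0]],[[0,0,0.3],[0,0,0]],[[0,0,0],[0,0,0]],[[0,0,0],[0,0,0]]]'
python3 -c "
from h import *
go(.5425,.020,.1046,17.3)"
```

```text
time_s: 16.8
position: [0.5427, 0.0206, 0.1096]
tcp_rot: [[0.955, 0.297, 0.0], [0.297, -0.955, -0.0], [0.0, 0.0, -1.0]]
force: [-0.3, -0.5, -1.0]
opening: 0.16
t 16.8 pos [0.5427 0.0206 0.1096] psi 17.3 tilt [ 0. -0. -1.] open 0.16 F [-0.3 -0.5 -1. ] q6 -26.9
tool shift cm [-0.04  0.05  0.5 ] wz total rad 0.0
```

```bash

python3 -m crank '[[[0,0,0.2],[0,0,0]],[[0,0,0.1],[0,0,0]],[[0,0,0.1],[0,0,0]],[[0,0,0],[0,0,0]]]'
python3 -m crank '[[[0,0,0.1],[0,0,0]],[[0,0,0],[0,0,0]]]'
python3 -m crank '[[[0,0,0.1],[0,0,0]],[[0,0,0],[0,0,0]]]'
```

```text
time_s: 17.2
position: [0.5428, 0.0206, 0.1056]
tcp_rot: [[0.955, 0.297, 0.001], [0.297, -0.955, -0.0], [0.001, 0.0, -1.0]]
force: [0.4, 0.1, 0.3]
opening: 0.156
time_s: 17.4
position: [0.5428, 0.0205, 0.1047]
tcp_rot: [[0.955, 0.297, 0.001], [0.297, -0.955, -0.0], [0.001, 0.0, -1.0]]
force: [-0.0, 0.3, 0.6]
opening: 0.157
time_s: 17.6
position: [0.543, 0.0206, 0.1043]
tcp_rot: [[0.955, 0.297, 0.001], [0.297, -0.955, -0.0], [0.001, 0.0, -1.0]]
force: [-0.5, 0.6, 4.4]
opening: 0.159
```

Contact at TCP z 0.104, which matches pins on the ridges (lid_mid 100 mm). I'll loosen the grip to about 18 mm and turn anticlockwise.

```bash

python3 -m crank '[[[0,0,-0.1],[0,0,0]],[[0,0,0],[0,0,0]],[[0,0,0],[0,0,0]]]' 0.6
python3 -m crank '[[[0,0,0],[0,0,-0.07]],[[0,0,0],[0,0,-0.07]],[[0,0,0],[0,0,-0.07]],[[0,0,0],[0,0,-0.07]],[[0,0,0],[0,0,-0.07]],[[0,0,0],[0,0,-0.07]],[[0,0,0],[0,0,-0.07]],[[0,0,0],[0,0,0]]]'
python3 -c "
from h import *
go(.543,.0205,.1046,67)
s=snap('side','s11.png')
b=cv2.imread('pics/s11.png')[140:240,200:325]
cv2.imwrite('pics/c13.png',cv2.resize(b,(750,600),interpolation=cv2.INTER_CUBIC))
"
```

```text
time_s: 17.9
position: [0.5422, 0.0207, 0.1044]
tcp_rot: [[0.955, 0.298, -0.001], [0.298, -0.955, 0.0], [-0.001, -0.0, -1.0]]
force: [0.5, 0.1, -0.7]
opening: 0.204
time_s: 18.7
position: [0.5427, 0.0206, 0.1044]
tcp_rot: [[0.703, 0.712, 0.0], [0.712, -0.703, -0.0], [0.0, 0.0, -1.0]]
force: [0.6, -1.0, 0.4]
opening: 0.197
t 18.7 pos [0.5427 0.0206 0.1044] psi 45.37 tilt [ 0. -0. -1.] open 0.197 F [ 0.6 -1.   0.4] q6 -55.0
tool shift cm [ 0.02  0.03 -0.02] wz total rad -0.378
```

View pics/c13.png

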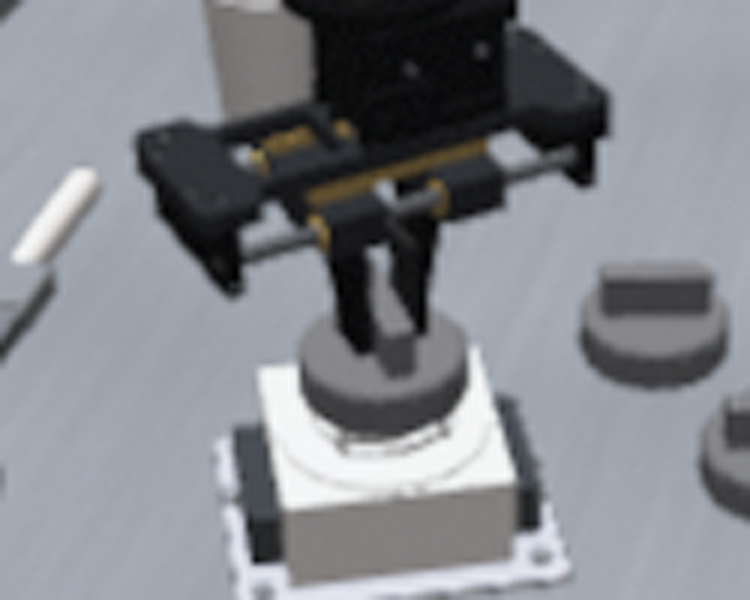

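The lid sits level on the neck (skirt bottom at (383,435)) and is turning with the grip. Continuing.

```bash

python3 -m crank '[[[0,0,0],[0,0,-0.06]],[[0,0,0],[0,0,-0.06]],[[0,0,0],[0,0,-0.06]],[[0,0,0],[0,0,-0.06]],[[0,0,0],[0,0,-0.06]],[[0,0,0],[0,0,0]]]'
python3 -c "
from h import *
go(.543,.0205,.1046,67)
s=snap('side','s12.png')
b=cv2.imread('pics/s12.png')[140:240,200:325]
cv2.imwrite('pics/c14.png',cv2.resize(b,(750,600),interpolation=cv2.INTER_CUBIC))
"
```

```text
time_s: 19.35
position: [0.5426, 0.0207, 0.1045]
tcp_rot: [[0.462, 0.887, 0.0], [0.887, -0.462, 0.0], [0.0, -0.0, -1.0]]
force: [1.3, -0.0, 0.6]
opening: 0.197
t 19.35 pos [0.5426 0.0207 0.1045] psi 62.49 tilt [ 0.  0. -1.] open 0.197 F [ 1.3 -0.   0.6] q6 -72.1
tool shift cm [ 0.    0.05 -0.01] wz total rad -0.079
```

View pics/c14.png

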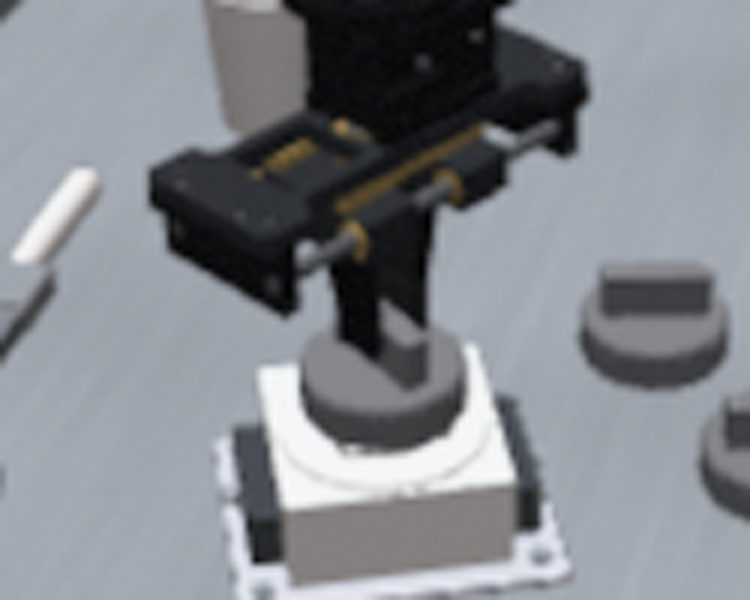

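It dropped: the skirt bottom is now at (383,450), hiding the threads, with the lid level. Lowering the fingers 6 mm and screwing clockwise.

```bash

python3 -m crank '[[[0,0,0.4],[0,0,0]],[[0,0,0.3],[0,0,0]],[[0,0,0],[0,0,0.08]],[[0,0,0],[0,0,0.08]],[[0,0,0],[0,0,0.08]],[[0,0,0],[0,0,0.08]],[[0,0,0],[0,0,0.08]],[[0,0,0],[0,0,0.08]],[[0,0,0],[0,0,0.08]],[[0,0,0],[0,0,0.08]],[[0,0,0],[0,0,0]]]'
python3 -c "
from h import *
go(.543,.0205,.095,-13);print(np.round(read_state()['moment'],2))"
python3 -m crank '[[[0,0,0.1],[0,0,0.08]],[[0,0,0.1],[0,0,0.08]],[[0,0,0],[0,0,0.08]],[[0,0,0],[0,0,0.08]],[[0,0,0],[0,0,0]]]'
python3 -c "
from h import *
go(.543,.0205,.095,-13);print(np.round(read_state()['moment'],2))
s=snap('side','s13.png')
b=cv2.imread('pics/s13.png')[140:240,200:325]
cv2.imwrite('pics/c15.png',cv2.resize(b,(750,600),interpolation=cv2.INTER_CUBIC))
"
```

```text
time_s: 20.5
position: [0.5421, 0.0208, 0.097]
tcp_rot: [[0.9, 0.436, -0.001], [0.436, -0.9, 0.0], [-0.001, -0.001, -1.0]]
force: [0.2, 0.1, -0.5]
opening: 0.2
t 20.5 pos [0.5421 0.0208 0.097 ] psi 25.87 tilt [-0.001  0.    -1.   ] open 0.2 F [ 0.2  0.1 -0.5] q6 -35.5
tool shift cm [0.07 0.06 0.2 ] wz total rad 0.678
[ 0.06 -0.03  0.07]
time_s: 21.0
position: [0.5425, 0.0209, 0.0951]
tcp_rot: [[0.991, 0.133, -0.0], [0.133, -0.991, 0.0], [-0.0, -0.001, -1.0]]
force: [0.9, 2.1, -2.4]
opening: 0.201
t 21.0 pos [0.5425 0.0209 0.0951] psi 7.64 tilt [-0.  0. -1.] open 0.201 F [ 0.9  2.1 -2.4] q6 -17.3
tool shift cm [0.05 0.05 0.01] wz total rad 0.36
[ 0.21 -0.18  0.05]
```

View pics/c15.png

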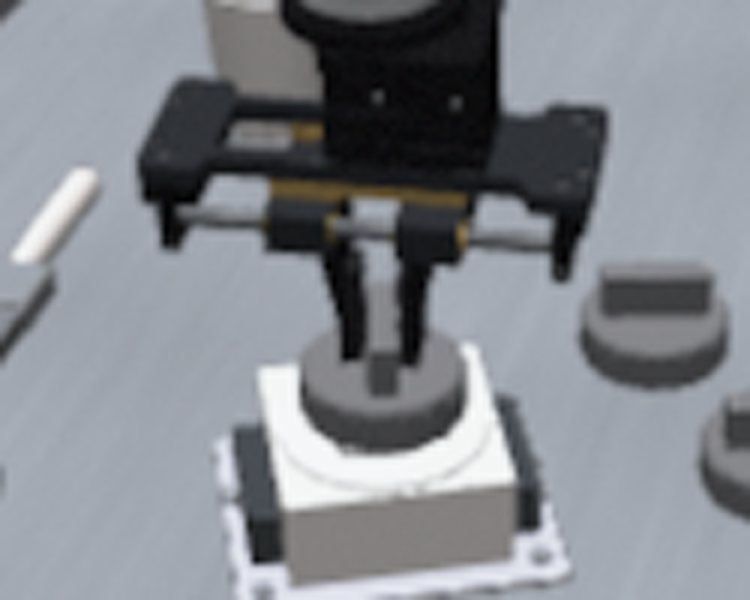

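The lid is turning clockwise and the bar follows the fingers. Continuing in steps and watching the moment.

```bash

python3 -m crank '[[[0,0,0],[0,0,0.08]],[[0,0,0],[0,0,0.08]],[[0,0,0],[0,0,0.08]],[[0,0,0],[0,0,0.08]],[[0,0,0],[0,0,0]]]'
python3 -c "
from h import *
go(.543,.0205,.095,-13);print(np.round(read_state()['moment'],2))"
python3 -m crank '[[[0,0,0],[0,0,0.06]],[[0,0,0],[0,0,0.06]],[[0,0,0],[0,0,0]]]'
python3 -c "
from h import *
go(.543,.0205,.095,-13);print(np.round(read_state()['moment'],2))
s=snap('side','s14.png')
b=cv2.imread('pics/s14.png')[140:240,200:325]
cv2.imwrite('pics/c16.png',cv2.resize(b,(750,600),interpolation=cv2.INTER_CUBIC))
"
```

```text
time_s: 21.55
position: [0.5428, 0.0217, 0.0943]
tcp_rot: [[0.983, -0.185, 0.0], [-0.185, -0.983, 0.002], [-0.0, -0.002, -1.0]]
force: [3.1, 4.5, -8.7]
opening: 0.205
t 21.55 pos [0.5428 0.0217 0.0943] psi -10.69 tilt [ 0.     0.002 -1.   ] open 0.205 F [ 3.1  4.5 -8.7] q6 1.0
tool shift cm [ 0.05  0.11 -0.07] wz total rad 0.04
[ 0.65 -0.54  0.19]
time_s: 21.85
position: [0.543, 0.0219, 0.0938]
tcp_rot: [[0.954, -0.3, 0.001], [-0.3, -0.954, 0.001], [0.0, -0.002, -1.0]]
force: [4.5, 4.8, -13.2]
opening: 0.205
t 21.85 pos [0.543  0.0219 0.0938] psi -17.44 tilt [ 0.001  0.001 -1.   ] open 0.205 F [  4.5   4.8 -13.2] q6 7.8
tool shift cm [ 0.04  0.13 -0.12] wz total rad -0.078
[ 0.93 -0.86  0.51]
```

View pics/c16.png

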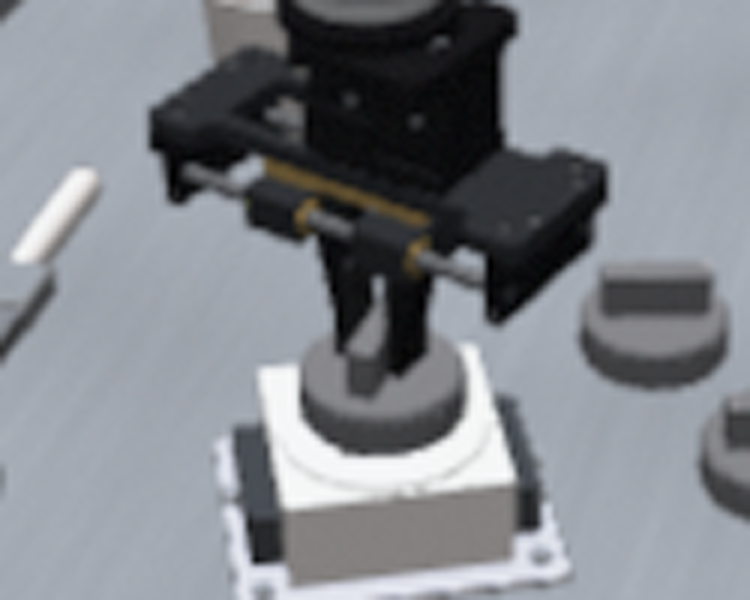

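The lid is going down (it drags the fingers, Fz −13 N) and is still turning. Following it down slightly and continuing.

```bash

python3 -m crank '[[[0,0,0.15],[0,0,0]],[[0,0,0],[0,0,0.06]],[[0,0,0],[0,0,0.04]],[[0,0,0],[0,0,0]]]'
python3 -c "
from h import *
go(.543,.0205,.095,-13);print(np.round(read_state()['moment'],2))"
python3 -m crank '[[[0,0,0],[0,0,0.05]],[[0,0,0],[0,0,0.05]],[[0,0,0],[0,0,0]]]'
python3 -c "
from h import *
go(.543,.0205,.095,-13);print(np.round(read_state()['moment'],2))
s=snap('side','s15.png')
b=cv2.imread('pics/s15.png')[140:240,200:325]
cv2.imwrite('pics/c17.png',cv2.resize(b,(750,600),interpolation=cv2.INTER_CUBIC))
"
```

```text
time_s: 22.3
position: [0.5434, 0.0215, 0.0929]
tcp_rot: [[0.919, -0.393, 0.001], [-0.393, -0.919, 0.001], [0.001, -0.001, -1.0]]
force: [3.9, 5.1, -9.9]
opening: 0.205
t 22.3 pos [0.5434 0.0215 0.0929] psi -23.17 tilt [ 0.001  0.001 -1.   ] open 0.205 F [ 3.9  5.1 -9.9] q6 13.6
tool shift cm [ 0.01  0.11 -0.21] wz total rad -0.178
[ 0.79 -0.69  0.58]
time_s: 22.6
position: [0.5435, 0.0212, 0.093]
tcp_rot: [[0.877, -0.48, 0.002], [-0.48, -0.877, -0.0], [0.002, -0.0, -1.0]]
force: [5.5, 3.4, -10.0]
opening: 0.216
t 22.6 pos [0.5435 0.0212 0.093 ] psi -28.67 tilt [ 0.002 -0.    -1.   ] open 0.216 F [  5.5   3.4 -10. ] q6 19.2
tool shift cm [-0.01  0.09 -0.2 ] wz total rad -0.273
[ 0.71 -0.76  1.31]
```

View pics/c17.png

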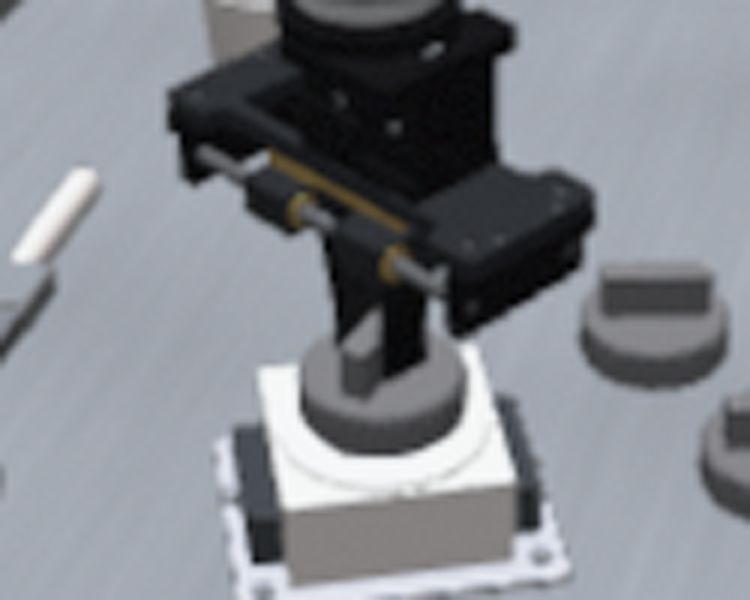

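The moment jumped to 1.3 N·m and the fingers are starting to spread, so this looks like the stop. One small extra nudge to confirm.

```bash

python3 -m crank '[[[0,0,0],[0,0,0.04]],[[0,0,0],[0,0,0]]]'
python3 -c "
from h import *
go(.543,.0205,.095,-13);print(np.round(read_state()['moment'],2))"
python3 -m crank '[[[0,0,0],[0,0,-0.1]],[[0,0,0],[0,0,-0.08]],[[0,0,0],[0,0,0]],[[0,0,0],[0,0,0]]]' 0.5
python3 -m crank '[[[0,0,0],[0,0,0]],[[0,0,0],[0,0,0]],[[0,0,-1],[0,0,0]],[[0,0,-2],[0,0,0]],[[0,0,-3],[0,0,0]],[[0,0,-3],[0,0,0]],[[0,0,-1],[0,0,0]],[[0,0,0],[0,0,0]]]' 0.3
python3 -c "
from h import *
go(.543,.0205,.095,-13)
s=snap('side','s16.png')
b=cv2.imread('pics/s16.png')[140:240,200:325]
cv2.imwrite('pics/c18.png',cv2.resize(b,(750,600),interpolation=cv2.INTER_CUBIC))
"
```

```text
time_s: 22.85
position: [0.5434, 0.0209, 0.093]
tcp_rot: [[0.858, -0.514, 0.001], [-0.514, -0.858, -0.001], [0.002, 0.0, -1.0]]
force: [4.7, 4.4, -9.5]
opening: 0.225
t 22.85 pos [0.5434 0.0209 0.093 ] psi -30.9 tilt [ 0.001 -0.001 -1.   ] open 0.225 F [ 4.7  4.4 -9.5] q6 21.4
tool shift cm [-0.01  0.06 -0.2 ] wz total rad -0.312
[ 0.51 -0.63  1.37]
time_s: 23.25
position: [0.5424, 0.0204, 0.0941]
tcp_rot: [[0.933, -0.36, -0.0], [-0.36, -0.933, -0.0], [-0.0, 0.0, -1.0]]
force: [0.1, 0.3, 0.3]
opening: 0.253
time_s: 24.05
position: [0.5437, 0.0205, 0.196]
tcp_rot: [[0.933, -0.36, 0.004], [-0.36, -0.933, -0.001], [0.004, -0.001, -1.0]]
force: [-0.2, -0.1, -0.8]
opening: 0.349
t 24.05 pos [0.5437 0.0205 0.196 ] psi -21.08 tilt [ 0.004 -0.001 -1.   ] open 0.349 F [-0.2 -0.1 -0.8] q6 11.5
tool shift cm [-0.11  0.03 10.1 ] wz total rad -0.141
```

View pics/c18.png

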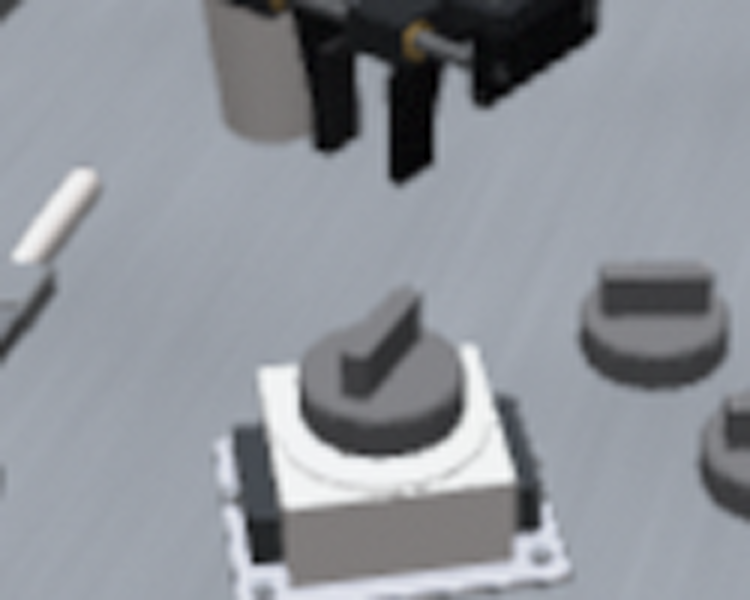

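The fingers are clear and the lid is level on the jar (skirt bottom at (380,450)). I'll back the arm off and check height and angle in both views.

```bash

python3 -m crank '[[[0,-2,-1],[0,0,0]],[[0,-3,-1],[0,0,0]],[[-1,-3,-1],[0,0,0]],[[-2,-3,-1],[0,0,0]],[[-2,-3,0],[0,0,0]],[[-2,-3,0],[0,0,0]],[[-2,-3,0],[0,0,0]],[[-2,-2,0],[0,0,0]],[[-2,0,0],[0,0,0]],[[0,0,0],[0,0,0]],[[0,0,0],[0,0,0]]]' -1
python3 - <<'E'
from h import *
np.set_printoptions(threshold=100000,linewidth=250)
go(.543,.0205)
s=snap('side','s17.png'); t=snap('top','t17.png')
G=cv2.cvtColor(s['pixels'],cv2.COLOR_RGB2GRAY)
print(G[200:220,[256,260,263,266,270]].T)
for f in ('s12','s13','s15','s17'):
    g=cv2.cvtColor(load(f)['pixels'],cv2.COLOR_RGB2GRAY).astype(float)
    out=[]
    for col in (256,260,263,266,270):
        p=g[203:222,col]; i=np.argmax(p>150) ; out.append(round(203+i-1+(150-p[i-1])/(p[i]-p[i-1]),2))
    print(f,out)
for z in (.067,.062):
    b=np.array([.543,.0205,z]); q=np.array([proj(s,b+[.038*np.cos(a),.038*np.sin(a),0]) for a in np.linspace(0,6.28,721)]); print(z,q[:,1].max())
a=cv2.imread('pics/t17.png')[150:235,245:345];b=cv2.imread('pics/s17.png')[150:250,205:325]
cv2.imwrite('pics/c19.png',np.hstack([cv2.resize(a,(400,340),interpolation=cv2.INTER_CUBIC),cv2.resize(b,(400,340),interpolation=cv2.INTER_CUBIC)]))
E
```

```text
time_s: 25.2
position: [0.4999, 0.2724, 0.2327]
tcp_rot: [[0.933, -0.359, -0.002], [-0.359, -0.933, -0.001], [-0.001, 0.002, -1.0]]
force: [0.6, -0.2, -0.5]
opening: 0.999
t 25.2 pos [0.4999 0.2724 0.2327] psi -21.05 tilt [-0.002 -0.001 -1.   ] open 0.999 F [ 0.6 -0.2 -0.5] q6 38.4
tool shift cm [1.307e+01 2.196e+01 2.000e-02] wz total rad None
[[ 51  50  42  31  24  25  21  24  24  24  30  34  33  32  58 130 188 207 207 196]
 [ 37  39  27  17  41  76  91  80  56  32  19  19  15  11  14  14  11  10  11  12]
 [ 20  13  14  11  12  10  14  14  12  13  12  14  23  37  31  11  10   9  10  13]
 [ 26  25  17   9  11  14  16  26  33  31  17  10   9  11  11  12  37  49  49  49]
 [ 14  14   9  13  10  10  10  10  10   9  12  24  49  61  99 197 239 244 244 239]]
s12 [np.float64(214.06), np.float64(215.04), np.float64(215.11), np.float64(214.87), np.float64(213.71)]
s13 [np.float64(214.13), np.float64(215.21), np.float64(215.31), np.float64(214.91), np.float64(213.82)]
s15 [np.float64(214.64), np.float64(215.55), np.float64(215.57), np.float64(215.52), np.float64(214.41)]
s17 [np.float64(215.34), np.float64(222.0), np.float64(342.0), np.float64(198.73), np.float64(214.52)]
0.067 215.40035725287464
0.062 216.86228923923173
```

View pics/c19.png

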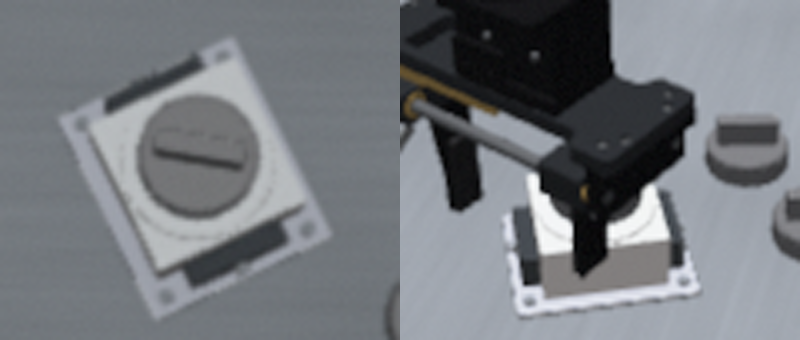

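View pics/t17.png

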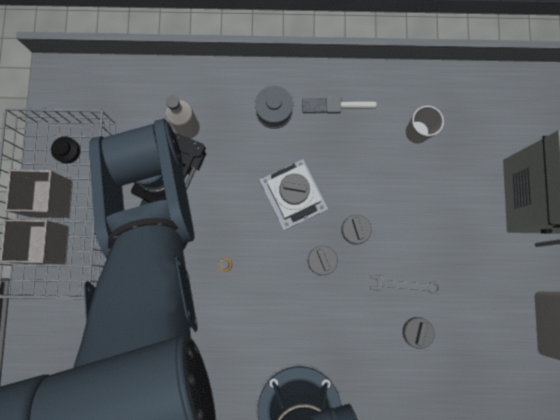

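The top view shows the lid's bar at about -8.4° mod 90, which is about 66° clockwise of the gap centre. The gripper hides the lid in the side view, so I'll check its height in the earlier clear frame (s16) and clear the view.

```bash

python3 -m crank '[[[-2,-2,-2],[0,0,0]],[[-3,0,-2],[0,0,0]],[[-3,0,-2],[0,0,0]],[[-3,0,-2],[0,0,0]],[[-3,0,0],[0,0,0]],[[-3,0,0],[0,0,0]],[[0,0,0],[0,0,0]],[[0,0,0],[0,0,0]]]'
python3 - <<'E'
from h import *
go(.543,.0205)
s=snap('side','s18.png')
for f in ('s11','s12','s15','s16','s18'):
    L=load(f);g=cv2.cvtColor(L['pixels'],cv2.COLOR_RGB2GRAY).astype(float)
    out=[]
    for col in (253,256,260,263,266,270,273):
        p=g[203:222,col]; i=np.argmax(p>150) ; out.append(float(round(203+i-1+(150-p[i-1])/(p[i]-p[i-1]),2)))
    r=g[203,235:290]; print(f,out)
a=cv2.imread('pics/s18.png')[150:250,205:325]
cv2.imwrite('pics/c20.png',cv2.resize(a,(720,600),interpolation=cv2.INTER_CUBIC))
s=load('s18')
for z in (.075,.067,.062):
    b=np.array([.543,.0205,z]); q=np.array([proj(s,b+[.038*np.cos(a),.038*np.sin(a),0]) for a in np.linspace(0,6.28,721)]); print(z,q[:,1].max())
E
```

```text
time_s: 26.1
position: [0.3498, 0.3522, 0.3142]
tcp_rot: [[0.933, -0.36, 0.001], [-0.36, -0.933, 0.0], [0.001, -0.001, -1.0]]
force: [0.3, 0.1, -0.8]
opening: 1.0
t 26.1 pos [0.3498 0.3522 0.3142] psi -21.09 tilt [ 0.001  0.    -1.   ] open 1.0 F [ 0.3  0.1 -0.8] q6 53.4
tool shift cm [2.997e+01 2.400e+01 2.000e-02] wz total rad None
s11 [209.16, 211.39, 213.29, 213.26, 212.62, 211.03, 210.68]
s12 [211.45, 214.06, 215.04, 215.11, 214.87, 213.71, 212.4]
s15 [212.63, 214.64, 215.55, 215.57, 215.52, 214.41, 212.8]
s16 [213.15, 214.71, 215.63, 215.87, 215.62, 214.56, 213.24]
s18 [213.05, 214.62, 215.57, 215.77, 215.56, 214.46, 213.16]
0.075 213.04265880789472
0.067 215.40035725287464
0.062 216.86228923923173
```

View pics/c20.png

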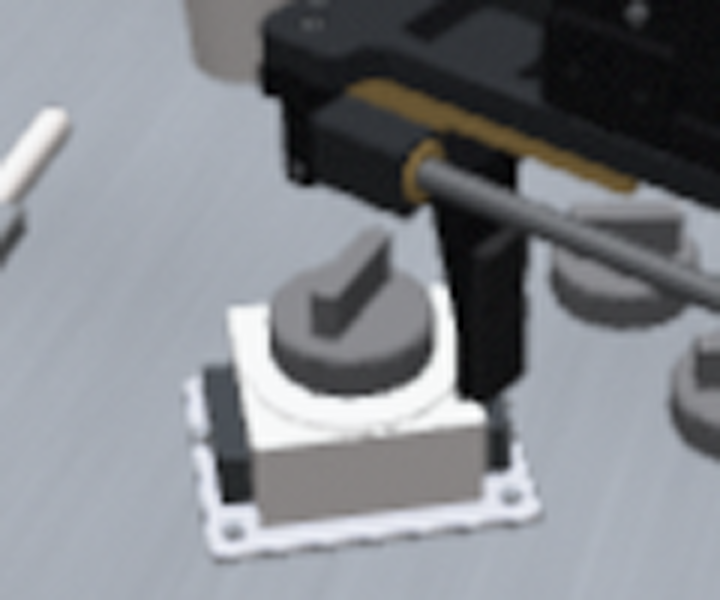

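The skirt bottom moved less than expected for fully home (215.8 px against about 217), so I'll check with other edges.

```bash

python3 - <<'E'
from h import *
np.set_printoptions(threshold=100000,linewidth=250)
for f in ('s11','s12','s13','s14','s15','s16','s18'):
    g=cv2.cvtColor(load(f)['pixels'],cv2.COLOR_RGB2GRAY)
    print(f); print(g[196:218,[254,258,261,264,268,272]].T)
s=load('s18')
P=lambda z,r:np.array([proj(s,np.array([.543,.0205,z])+[r*np.cos(a),r*np.sin(a),0]) for a in np.linspace(0,6.28,1441)])
for z in (.099,.091,.086,.075,.067,.062):
    q=P(z,.038); lo=q[q[:,1]>q[:,1].mean()]; print(z,[round(float(lo[np.argmin(abs(lo[:,0]-c)),1]),2) for c in (254,258,261,264,268,272)])
E
```

```text
s11
[[136 136 136 135 136 135 134 125  99  70  63  64  63  64 182 226 209 225 243 246 245 245]
 [ 13  59  99 126 135 135 134 136 131 118  90  66  61  63  63  67 133 145 207 207 226 245]
 [ 18  17  39 108 135 135 136 135 137 131  98  67  62  61  60  62  98 125 221 212 223 246]
 [ 76  66  63  63  64  76  93 121 135 129  98  67  62  63  62  63  79 149 205 191 226 245]
 [ 63  70  69  69  68  69  96 125 130 107  78  66  62  62  63  61 183 215 164 208 242 245]
 [135 135 134 136 135 135 134 124 100  72  61  60  59  60 129 210 192 197 238 245 245 245]]
s12
[[136 135 136 135 135 135 135 135 135 131 114  88  69  64  63  63 117 217 243 246 246 245]
 [ 11  64 116 135 135 136 135 136 136 136 134 123  95  68  62  63  64  62 176 193 226 246]
 [  9  12   9  44 100 129 135 136 135 135 135 131 106  79  66  61  61  61  93 132 223 246]
 [ 64  55  57  62  66  73 101 127 136 135 136 131 109  81  66  63  63  63  72 135 227 245]
 [136 108  67  61  61  60  61  61  74 116 134 121  91  67  62  62  63  62  91 203 242 245]
 [136 136 136 135 135 136 136 135 136 125 100  71  59  61  60  61  84 187 239 245 245 245]
[... 2382 characters left out ...]
 225 248]
 [140 138 121  87  59  59  60  58  59  73 104 132 138 128 101  74  67  65  66  65 200 245]
 [ 70  53  53  52  53  58  75 111 134 139 139 140 137 127  99  70  64  65  66  66 196 244]
 [ 51  76 106 131 140 140 140 140 140 139 140 140 132 108  78  65  64  63  64 134 230 248]
 [139 140 139 141 140 140 139 140 140 140 136 118  86  68  61  62  61  79 179 239 248 248]]
0.099 [203.77, 205.24, 205.73, 205.82, 205.35, 204.08]
0.091 [206.11, 207.63, 208.14, 208.25, 207.79, 206.53]
0.086 [207.56, 209.12, 209.64, 209.75, 209.3, 208.03]
0.075 [210.73, 212.36, 212.91, 213.04, 212.59, 211.35]
0.067 [213.0, 214.68, 215.25, 215.4, 214.96, 213.7]
0.062 [214.41, 216.13, 216.71, 216.86, 216.44, 215.18]
```

The lid's top-face near edge (column 264) went from 206.0 px on the ridges to 208.45 dropped and 210.0 now. The predictions were 205.8, 208.25 and 209.75, so by this edge it is fully home. The stop moment and bar angle agree. Handing in.

```bash
python3 -c "
from h import *
print(bot.hand_in())"
```

```text
the job is handed in; nothing more can be done
None
```

The valve is in the jar and the lid is screwed on, and I handed the job in at about 26 s. The hand-in gives no verdict.

**What I did:**
- **Valve:** I gripped the insert by its head and released it with the fingertips at the rim. The picture afterwards showed it inside the mouth.
- **Lid:** I took the lid farthest from the base and set it level on the ridges. I loosened the grip and turned it anticlockwise until it dropped. I then screwed it clockwise to the stop, let go and moved the arm clear.

**What the last checks showed:**
- **Stop:** the moment rose sharply to 1.4 N·m and the lid stopped moving down. The bar came to rest about 66° clockwise of the gap centre, as expected at the stop.
- **Height and level:** the near edge of the lid's top face was within 0.3 px (about 1 mm) of the position predicted for fully home. Its left and right sides differed from prediction by about +0.5 and −0.4 px. I put that down to a small sideways offset, since the same difference was there before screwing.
- **Disagreement:** the skirt's lower edge was about 1 px (roughly 3–4 mm) above its prediction. I relied on the top-face edge, the stop moment and the bar angle instead.
- **Other things on the bench:** those visible in the last top view looked where they were. The arm hid canister_b in it, and I did not measure any of them.

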